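# Put the microscope's optics away

### The arm

A 6-joint arm with a two-finger parallel gripper is mounted at the origin on the work surface. World frame = base frame: x ahead of the robot, y to its left, z up, the work surface at z = 0. Lengths are in m, angles in rad, forces in N, time in s.
With the tool pointing down it reaches from about 0.275 to 1 m from the base axis. Payload 8.4 kg.
Tool frame: the origin (TCP) lies on the centre line of the jaws, within the pads' length; the fingertips stand 17 mm ahead of it and the grasp point (between the pads) lies 2 mm behind it (bot.tcp_to_tips is the z of the fingertips in the tool frame, in m); z points along the fingers, y is the line along which they close (so a half turn about z gives the same grasp; the last joint's range is limited). The gripper opens to 85 mm and grips with 20 to 120 N. Pads are 22 mm wide; open, the fingers measure 114 mm over their backs; the gripper's body (76 mm by 85 mm) begins 54 mm behind the grasp point. The pads swing forward as they close: fully open they stand 13 mm farther back than shut.
Start: joints at [-1.29, 0.353, 1.633, -0, 1.155, -0.002], TCP at [0.174, -0.6, 0.248] pointing down, gripper open.
Joint ranges: [-2.63, 2.63], [-0.92, 2.1], [0.06, 2.66], [-1.3, 4.44], [0, 2.69], [-3.02, 3.02]. Speed limits (rad/s): [2.22, 2.22, 2.79, 3.14, 3.14, 3.14].

### API

Orientations are given as a unit quaternion [x, y, z, w].
In Python, from workcell import bot, hand, kinematics, get_obs, vision, hand_in gives the robot as it stands. The module is installed in compiled form; this text tells all that it offers. Calls block until the motion is done:
- bot.reach(position, orientation): joint-space move of the TCP to a pose.
- bot.servo_line(position, ori=None, velocity=0.15): straight line of the TCP; ori=None keeps the orientation; velocity is the mean speed in m/s.
- bot.goto_joints(angles): joint-space move.
- hand.move_gripper(opening, strength=None): finger opening in m; strength is the grip in N (None keeps the last); returns when the fingers have stopped.
- bot.dwell(seconds).
- kinematics.solve_ik(position, orientation): joint angles nearest the present ones, or None.
- get_obs(): the state.
- vision.read_camera(name): name is "side" or "top"; returns a dict with "frame" (400x640x3 uint8, red, green, blue), "intrinsics" (3x3 intrinsics, pixels), "dist" ([k1, k2, p1, p2, k3] as OpenCV has them; the pictures are not rectified), "view" (4x4, takes a point from world to camera coordinates). Camera axes: x right, y down, z forward; pixel columns grow to the right and rows downward; lengths in m; the calibration is good to about 2 mm. A picture is of the moment at which its call begins. There is no depth.
A pose or a line that the arm cannot do raises bot.IKError and nothing moves.
- hand_in(): hands the job in; it is judged then, once.
The state is a dict: "time_s": time; "joint_pos": joint angles; "joint_vel": joint speeds; "joint_efforts": joint torques, N m; "position": TCP position; "orientation": TCP orientation; "wrist_force": force on the tool from outside, world axes, zero at the start; "ft_torque": the same for the moment, N m; "gripper_width": finger opening in m; "grip_force": force on a finger pad.
Only numpy, scipy, OpenCV 4.12 (cv2) and the standard library are available. Lean on these libraries where they do the work, as an engineer would, in place of code of your own. Each camera call takes 0.05 s, during which the arm holds its last target. There are 200 camera calls.

### The job

Put the microscope's optics away. First rake the stray filter cube right out from under the riser with the hook and lay the hook back along its blue mat; then, with all the covers of the grey case shut, press the white buttons one after another to feel which pocket is empty (only there does the button go right down), slide back that cover and no cover of a full pocket, stand the cube upright on that pocket's seat and slide the cover fully shut again. Stand every objective can upright in the aluminium tray as well (at any time), and leave the other things on the bench where they are.

Things in the scene. Friction and masses are not known exactly. Their poses are not given: they have to be found in the camera images.
- cube: the stray fluorescence filter cube: an aluminium block 32 x 32 mm and 34 mm tall (90 g), round coloured glasses in its four sides, a green dot on top. Origin: centre of its underside; z up. It starts standing under the riser. Any of its four sides may face forward in the pocket
- riser: clear bench riser, fixed: top plate 270 (its x) x 250 mm, 80 to 90 mm above the bench, on four 12 mm posts at x +-125, y +-115 mm, open all round. A white box (200 mm wide, top 152 mm above the bench) stands on it, x 10 to 130 mm. Origin: on the bench under the plate's centre. Its -x end is the front, which looks to the robot's right; +x points in under it
- hook: reaching hook, lying flat: orange handle 90 x 18 x 18 mm centred on the origin (handle's underside) and a 7 mm steel rod along +x to a right-angled bend at x = 240 mm; its bent arm goes 60 mm to -y and ends in an 8 mm lip turned back to -x. Rod and arm lie level with the handle's underside (centre line 4 mm above it). 90 g; it balances about 30 mm ahead of the origin
- mat: blue mat for the hook, fixed flat on the bench: 320 (along its x) x 120 mm, 3 mm thick. Origin: centre of its underside
- can0: objective can: upright round can 38 mm across and 46 mm tall (120 g), white with a black lid and a red band; may be absent. Origin: centre of its underside; z up
- can1: objective can: upright round can 38 mm across and 46 mm tall (120 g), white with a black lid and a blue band; may be absent. Origin: centre of its underside; z up
- can2: objective can: upright round can 38 mm across and 46 mm tall (120 g), white with a black lid and a yellow band; may be absent. Origin: centre of its underside; z up
- tray: shallow open aluminium tray for the objective cans, fixed: outside 100 (along its x) x 220 mm, inside 90 x 210 mm, floor 5 mm above the bench, rim 16 mm above the bench. Origin: centre of its underside
- case: grey filter-cube case, fixed, 228 mm wide (its y), x = -46 (front) to 136 mm, walls 42 mm tall. Four pockets at x = 0, y = -84, -28, 28, 84 mm (0 to 3), each 84 (x) x 52 mm (y) inside, under a black sliding cover. Three hold a filter cube like the stray one, one is empty; with the covers shut this cannot be seen. Origin: on the bench between pockets 1 and 2
- seat0: pocket 0's rubber seat: origin at the pocket's centre, 4 mm above the bench; the cube stands on it 5 mm above the bench (1 mm over this origin), between four ribs 37 mm apart both ways whose tops are 13 mm above the bench
- seat1: pocket 1's rubber seat: origin at the pocket's centre, 4 mm above the bench; the cube stands on it 5 mm above the bench (1 mm over this origin), between four ribs 37 mm apart both ways whose tops are 13 mm above the bench
- seat2: pocket 2's rubber seat: origin at the pocket's centre, 4 mm above the bench; the cube stands on it 5 mm above the bench (1 mm over this origin), between four ribs 37 mm apart both ways whose tops are 13 mm above the bench
- seat3: pocket 3's rubber seat: origin at the pocket's centre, 4 mm above the bench; the cube stands on it 5 mm above the bench (1 mm over this origin), between four ribs 37 mm apart both ways whose tops are 13 mm above the bench
- cover0 (a joint): how far pocket 0's black cover (88 x 52 x 4 mm, upper face 46 mm above the bench) is slid open towards the case's +x, m: 0 shut, 0.090 fully back; about 1.5 N, stays where it is left. On it, moving with it, a yellow knob 10 (x) x 12 (y) mm, top 60 mm above the bench, at case x = -38 mm when shut, y as the pocket's
- cover1 (a joint): how far pocket 1's black cover (88 x 52 x 4 mm, upper face 46 mm above the bench) is slid open towards the case's +x, m: 0 shut, 0.090 fully back; about 1.5 N, stays where it is left. On it, moving with it, a yellow knob 10 (x) x 12 (y) mm, top 60 mm above the bench, at case x = -38 mm when shut, y as the pocket's
- cover2 (a joint): how far pocket 2's black cover (88 x 52 x 4 mm, upper face 46 mm above the bench) is slid open towards the case's +x, m: 0 shut, 0.090 fully back; about 1.5 N, stays where it is left. On it, moving with it, a yellow knob 10 (x) x 12 (y) mm, top 60 mm above the bench, at case x = -38 mm when shut, y as the pocket's
- cover3 (a joint): how far pocket 3's black cover (88 x 52 x 4 mm, upper face 46 mm above the bench) is slid open towards the case's +x, m: 0 shut, 0.090 fully back; about 1.5 N, stays where it is left. On it, moving with it, a yellow knob 10 (x) x 12 (y) mm, top 60 mm above the bench, at case x = -38 mm when shut, y as the pocket's
- button0 (a joint): how far the white sprung hold-down button (16 mm across, top 60 mm above the bench, at the centre of cover 0: right over the pocket's centre when shut) is pressed, m: 0 up, 0.010 right down (under 2 N of spring). Over a full pocket it meets the cube after about 3 mm and stops; over the empty one it goes right down
- button1 (a joint): how far the white sprung hold-down button (16 mm across, top 60 mm above the bench, at the centre of cover 1: right over the pocket's centre when shut) is pressed, m: 0 up, 0.010 right down (under 2 N of spring). Over a full pocket it meets the cube after about 3 mm and stops; over the empty one it goes right down
- button2 (a joint): how far the white sprung hold-down button (16 mm across, top 60 mm above the bench, at the centre of cover 2: right over the pocket's centre when shut) is pressed, m: 0 up, 0.010 right down (under 2 N of spring). Over a full pocket it meets the cube after about 3 mm and stops; over the empty one it goes right down
- button3 (a joint): how far the white sprung hold-down button (16 mm across, top 60 mm above the bench, at the centre of cover 3: right over the pocket's centre when shut) is pressed, m: 0 up, 0.010 right down (under 2 N of spring). Over a full pocket it meets the cube after about 3 mm and stops; over the empty one it goes right down
- oil: bystander: amber oil bottle, 28 mm across, 65 mm tall; origin under its centre
- timer: bystander: white timer 60 x 60 x 18 mm; origin under its centre
- tissues: bystander: green pack of lens tissues 70 x 100 x 22 mm; origin under its centre

How it is judged:
On the way, in this order (a step that is already met when the one before it is completed fails the run):
1. the hook pulls at the cube while it is still under the riser (contact force between hook and cube above 0.1 N and x of cube in the frame of riser above -0.12 m), for 0.1 s.
2. the cube is right out from under the riser (x of cube in the frame of riser below -0.152 m), for 0.2 s.
3. with all covers shut, the button of the empty pocket is pressed right down (value of joint each of cover0, cover1, cover2, cover3 below 0.004 m and value of joint any of button0, button1, button2, button3 above 0.008 m), for 0.05 s.
4. a cover is slid back from its pocket (value of joint any of cover0, cover1, cover2, cover3 above 0.07 m), for 0.1 s.
5. the cube stands on the seat of a pocket (((horizontal distance between cube and seat0 below 0.006 m and z of cube in the frame of seat0 between -0.002 and 0.005 m and angle between cube's own z axis and vertical below 0.1 rad) or (horizontal distance between cube and seat1 below 0.006 m and z of cube in the frame of seat1 between -0.002 and 0.005 m and angle between cube's own z axis and vertical below 0.1 rad) or (horizontal distance between cube and seat2 below 0.006 m and z of cube in the frame of seat2 between -0.002 and 0.005 m and angle between cube's own z axis and vertical below 0.1 rad) or (horizontal distance between cube and seat3 below 0.006 m and z of cube in the frame of seat3 between -0.002 and 0.005 m and angle between cube's own z axis and vertical below 0.1 rad))), for 0.2 s.
At the end, for the whole second after the job is handed in: The cube stands upright on a pocket's seat (within 6 mm), all covers are shut to within 4 mm, the hook lies flat along the mat with its handle's middle on it, and every can present stands upright on the floor of the aluminium tray; all at rest (((horizontal distance between cube and seat0 below 0.006 m and z of cube in the frame of seat0 between -0.002 and 0.005 m and angle between cube's own z axis and vertical below 0.1 rad) or (horizontal distance between cube and seat1 below 0.006 m and z of cube in the frame of seat1 between -0.002 and 0.005 m and angle between cube's own z axis and vertical below 0.1 rad) or (horizontal distance between cube and seat2 below 0.006 m and z of cube in the frame of seat2 between -0.002 and 0.005 m and angle between cube's own z axis and vertical below 0.1 rad) or (horizontal distance between cube and seat3 below 0.006 m and z of cube in the frame of seat3 between -0.002 and 0.005 m and angle between cube's own z axis and vertical below 0.1 rad)) and value of joint each of cover0, cover1, cover2, cover3 below 0.004 m and x of hook in the frame of mat between -0.16 and 0.16 m and y of hook in the frame of mat between -0.06 and 0.06 m and z of hook in the frame of mat between -0.001 and 0.01 m and angle between the x axis of hook and the x axis of mat, either way round below 0.35 rad and angle between hook's own z axis and vertical below 0.1 rad and x of can0 in the frame of tray between -0.045 and 0.045 m and y of can0 in the frame of tray between -0.105 and 0.105 m and z of each of can0, can1, can2 in the frame of tray below 0.01 m and angle between each of can0, can1, can2's own z axis and vertical below 0.15 rad and linear speed of each of can0, can1, can2, cube, hook below 0.02 m/s and x of can1 in the frame of tray between -0.045 and 0.045 m and y of can1 in the frame of tray between -0.105 and 0.105 m and x of can2 in the frame of tray between -0.045 and 0.045 m and y of can2 in the frame of tray between -0.105 and 0.105 m); the robot touches nothing.
It fails at once if the cover of full pocket 0 is slid open (over 12 mm) (value of joint cover0 above 0.012 m and contact force between seat0 and anything else above 0.3 N and horizontal distance between cube and seat0 above 0.05 m).
It fails at once if the cover of full pocket 1 is slid open (over 12 mm) (value of joint cover1 above 0.012 m and contact force between seat1 and anything else above 0.3 N and horizontal distance between cube and seat1 above 0.05 m).
It fails at once if the cover of full pocket 2 is slid open (over 12 mm) (value of joint cover2 above 0.012 m and contact force between seat2 and anything else above 0.3 N and horizontal distance between cube and seat2 above 0.05 m).
It fails at once if the cover of full pocket 3 is slid open (over 12 mm) (value of joint cover3 above 0.012 m and contact force between seat3 and anything else above 0.3 N and horizontal distance between cube and seat3 above 0.05 m).
It fails at once if another thing on the bench is moved by more than 40 mm (distance of any of oil, timer, tissues from where it was at the start of the episode above 0.04 m).
Of stored0, stored1, stored2, stored3 only 3 to 3 are there at a start; the rules pass over those that are not, and their reading is None.
Of can0, can1, can2 only 2 to 3 are there at a start; the rules pass over those that are not, and their reading is None.
At some moment in a run one of cube, can0, can1, can2, hook may be knocked a few centimetres aside while the robot is not near it.
It also fails if it takes over 208 s, if anything falls off the work surface, if the arm or the gripper's body presses on something with over 40 N, if the wrist force passes 120 N, or if a joint passes its speed limit or range.

## Working session

There is one attempt and no reset: what is moved stays moved. The work goes in short steps, each a Python script; the robot and the scene stay as the last script left them, time stands still between calls to the robot, and variables do not carry over. Pictures are saved under pics/ and viewed, at most 14 in all, crops included, and the job is handed in when it is done.

```bash
mkdir -p pics; python3 - <<'E'
from workcell import bot,hand,get_obs,vision
import cv2,pickle
for n in("top","side"):
    c=vision.read_camera(n); pickle.dump(c,open(f"{n}0.pkl","wb"))
    cv2.imwrite(f"pics/{n}0.png",c["frame"][:,:,::-1]); print(n,c["intrinsics"],c["dist"],c["view"])
o=get_obs();print(o["time_s"],o["orientation"],bot.tcp_to_tips)
E
```

```text
top [[436.68819463   0.         320.77841858]
 [  0.         436.68819463 197.91534219]
 [  0.           0.           1.        ]] [-0.07670217  0.          0.          0.          0.        ] [[-0.02360145 -0.99970909  0.00496981  0.0639456 ]
 [-0.98156345  0.02222932 -0.18983956  0.53560527]
 [ 0.18967386 -0.00935868 -0.98180255  1.05347791]
 [ 0.          0.          0.          1.        ]]
side [[487.1741065    0.         324.20698642]
 [  0.         487.1741065  199.25483903]
 [  0.           0.           1.        ]] [-0.04364771  0.          0.          0.          0.        ] [[ 9.82667480e-01 -1.85376378e-01 -4.70389744e-04 -5.19505746e-01]
 [-1.15324972e-01 -6.09339175e-01 -7.84478120e-01  1.48852024e-01]
 [ 1.45137086e-01  7.70935385e-01 -6.20156318e-01  1.19430690e+00]
 [ 0.00000000e+00  0.00000000e+00  0.00000000e+00  1.00000000e+00]]
0.1 [ 9.90020700e-01  1.40920561e-01 -7.42658912e-05 -6.34541215e-04] 0.017
```

View pics/top0.png

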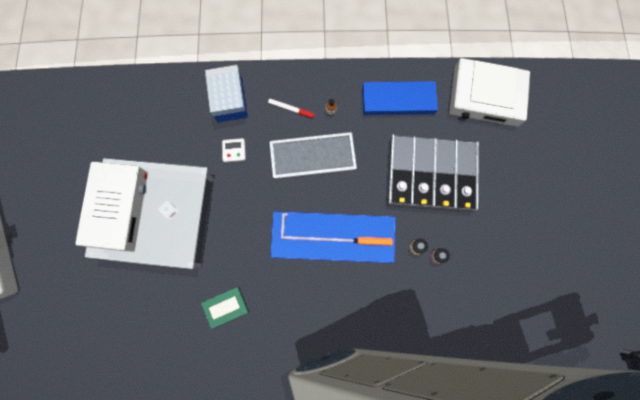

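View pics/side0.png

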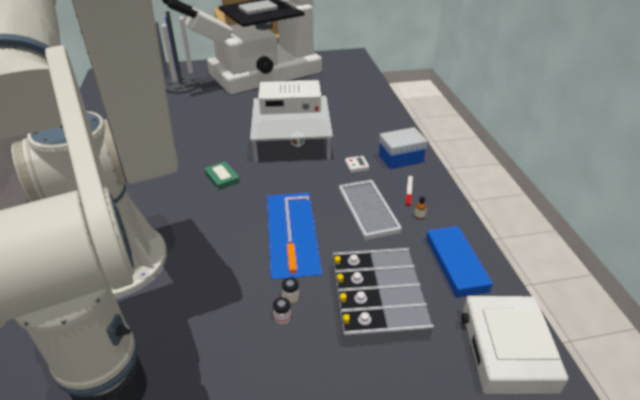

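```bash
cat > h.py <<'E'
import numpy as np,cv2,pickle
from scipy.spatial.transform import Rotation as R
def ray(c,px):
    p=cv2.undistortPoints(np.array(px,float).reshape(-1,1,2),c["intrinsics"],np.array(c["dist"])).reshape(-1,2)
    V=np.array(c["view"]);Rm=V[:3,:3];C=-Rm.T@V[:3,3]
    return C,np.c_[p,np.ones(len(p))]@Rm
def plane(c,px,z):
    C,d=ray(c,px); return C+d*((z-C[2])/d[:,2])[:,None]
def proj(c,P):
    V=np.array(c["view"]);r,_=cv2.Rodrigues(V[:3,:3])
    return cv2.projectPoints(np.array(P,float).reshape(-1,1,3),r,V[:3,3],c["intrinsics"],np.array(c["dist"]))[0].reshape(-1,2)
def blobs(c,lo,hi,amin=8,box=None):
    """HSV blobs: list of (area, centroid, contour)"""
    h=cv2.cvtColor(c["frame"],cv2.COLOR_RGB2HSV);m=cv2.inRange(h,np.array(lo),np.array(hi))
    if box:
        k=np.zeros_like(m);x0,y0,x1,y1=box;k[y0:y1,x0:x1]=1;m*=k
    n,l,s,ce=cv2.connectedComponentsWithStats(m)
    return sorted([(int(s[i,4]),ce[i],cv2.findContours((l==i).astype(np.uint8),0,2)[0][0]) for i in range(1,n) if s[i,4]>=amin],key=lambda t:-t[0])
def down(yaw):
    """tool down, jaw closing line (tool y) at angle yaw from world x... tool x at yaw"""
    return (R.from_euler('z',yaw)*R.from_euler('x',np.pi)).as_quat()
E
python3 - <<'E'
from h import *
c=pickle.load(open("top0.pkl","rb"));s=pickle.load(open("side0.pkl","rb"))
def crop(c,x0,y0,x1,y1,k): return cv2.resize(c["frame"][y0:y1,x0:x1,::-1],None,fx=k,fy=k,interpolation=cv2.INTER_CUBIC)
o=np.zeros((600,800,3),np.uint8)
for im,(x,y) in[(crop(c,75,150,225,275,2.6),(0,0)),(crop(c,265,125,485,270,1.85),(392,0)),(crop(s,235,70,345,170,2.8),(0,330)),(crop(s,225,180,440,340,1.85),(400,300))]:
    im=im[:600-y,:800-x];o[y:y+im.shape[0],x:x+im.shape[1]]=im
cv2.imwrite("pics/m0.png",o)
def show(n,c,lo,hi,z,box=None,amin=8):
    for a,ce,k in blobs(c,lo,hi,amin,box): print(n,a,ce.round(1),plane(c,[ce],z)[0].round(4))
show("knob",c,(18,120,120),(34,255,255),.06,(385,130,485,215),4)
show("knobS",s,(18,120,120),(34,255,255),.06,(325,240,440,340),4)
show("btn",c,(0,0,190),(180,60,255),.06,(385,170,485,203))
show("lid",c,(0,0,0),(180,255,35),.046,(405,230,460,275),20)
for z,n,lo,hi,box in[(.02,"handle",(5,120,120),(17,255,255),(265,205,400,265)),(.003,"mat",(100,120,80),(125,255,255),(265,200,400,270))]:
    a,ce,k=blobs(c,lo,hi,8,box)[0]; P=plane(c,k.reshape(-1,2),z)[:,:2]*1000
    r=cv2.minAreaRect(P.astype(np.float32));print(n,a,r,cv2.boxPoints(r).round(1).tolist())
E
```

```text
knob 32 [401.5 199.5] [ 0.5266 -0.1513  0.06  ]
knob 32 [423.5 201.3] [ 0.5206 -0.2069  0.06  ]
knob 32 [445.5 202.8] [ 0.5155 -0.2627  0.06  ]
knob 31 [467.5 204.6] [ 0.5097 -0.3187  0.06  ]
knobS 52 [346.  317.6] [ 0.5126 -0.3228  0.06  ]
knobS 47 [342.8 296.3] [ 0.5183 -0.2673  0.06  ]
knobS 43 [339.8 276.4] [ 0.5238 -0.2108  0.06  ]
knobS 36 [337.2 258.8] [ 0.5295 -0.1565  0.06  ]
btn 58 [401.8 185.4] [ 0.5629 -0.1543  0.06  ]
btn 53 [445.3 188.6] [ 0.5521 -0.265   0.06  ]
btn 50 [423.7 186.9] [ 0.5578 -0.21    0.06  ]
btn 48 [466.7 190.2] [ 0.5469 -0.3201  0.06  ]
btn 20 [477.  192.5] [ 0.5403 -0.3462  0.06  ]
btn 18 [412.  193.5] [ 0.5414 -0.1789  0.06  ]
btn 15 [390. 193.] [ 0.5439 -0.1232  0.06  ]
btn 14 [455.  195.5] [ 0.5338 -0.2886  0.06  ]
btn 13 [434. 196.] [ 0.5337 -0.2346  0.06  ]
btn 9 [391. 174.] [ 0.5931 -0.1284  0.06  ]
handle 200 ((428.0595703125, -82.37017822265625), (87.29756164550781, 15.383587837219238), 87.03408813476562) [[418.1000061035156, -125.5999984741211], [433.5, -126.4000015258789], [438.0, -39.20000076293945], [422.6000061035156, -38.400001525878906]]
mat 5175 ((443.3634033203125, 21.739395141601562), (322.87579345703125, 123.18984985351562), 86.19928741455078) [[371.20001220703125, -135.3000030517578], [494.1000061035156, -143.39999389648438], [515.5, 178.6999969482422], [392.6000061035156, 186.89999389648438]]
```

View pics/m0.png

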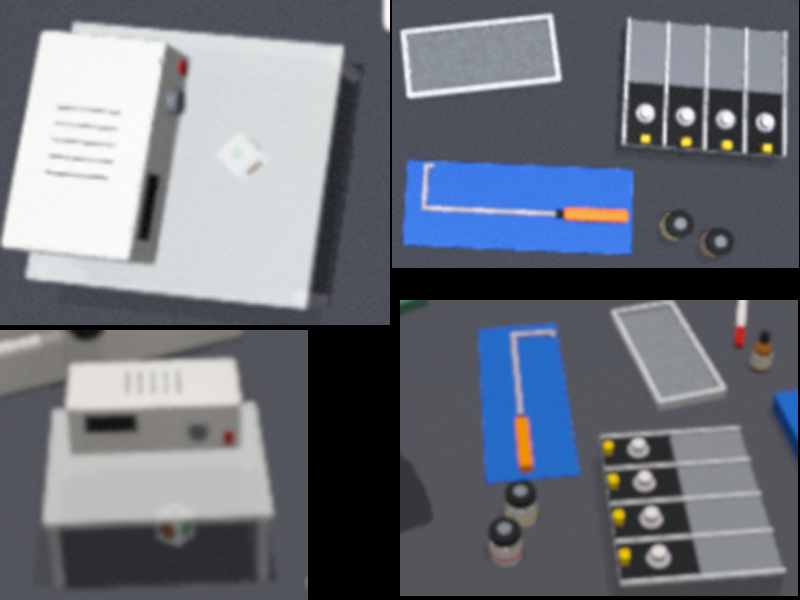

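```bash
python3 - <<'E'
from h import *
c=pickle.load(open("top0.pkl","rb"));s=pickle.load(open("side0.pkl","rb"))
f=lambda n,px,z,c=c:print(n,plane(c,px,z)[:,:2].round(4).tolist())
f("riser plate TR,BR,TL(top)",[(206.5,167.3),(192.3,267.3),(103.8,159.6),(86,257)],.09)
f("riser side FL FR",[(251.3,140),(331.5,140)],.085,s) if 0 else None
S=lambda x,y:(235+x/2.8,70+(y-330)/2.8)
f("riser side FL,FR",[S(45,522),S(271,518)],.08,s)
f("cube top",[(168,209.6)],.034); f("cube side (mid)",[S(177,513)],.034,s)
f("bend",[(282.3,237.4)],.007);f("armtip",[(283,214)],.007)
for n,b,z,lo,hi in[("lid",(405,230,460,275),.046,(0,0,0),(180,255,45))]:
  for a,ce,k in blobs(c,lo,hi,20,b): print(n,a,plane(c,[ce],z).round(4),cv2.minEnclosingCircle(k))
for a,ce,k in blobs(s,(0,0,0),(180,255,45),20,(265,270,305,330)): print("lidS",a,ce,plane(s,[ce],.046).round(4))
a,ce,k=blobs(c,(0,0,90),(180,70,255),100,(262,125,362,182))[0]
r=cv2.minAreaRect((plane(c,k.reshape(-1,2),.016)[:,:2]*1000).astype(np.float32));print("tray",a,r)
a,ce,k=blobs(s,(0,0,90),(180,70,255),100,(335,175,402,240))[0]
r=cv2.minAreaRect((plane(s,k.reshape(-1,2),.016)[:,:2]*1000).astype(np.float32));print("trayS",a,r)
a,ce,k=blobs(s,(5,120,120),(17,255,255),8,(260,190,320,280))[0]
r=cv2.minAreaRect((plane(s,k.reshape(-1,2),.015)[:,:2]*1000).astype(np.float32));print("handleS",a,r)
from workcell import kinematics
for p,y in[((.43,-.06,.2),0),((.43,.05,.06),0),((.55,-.25,.1),-.1),((.55,-.25,.1),1.47)]:
  q=kinematics.solve_ik(p,down(y));print(None if q is None else np.round(q,2), None if q is None else R.from_quat(down(y)).as_matrix()[:,1].round(2))
E
```

```text
riser plate TR,BR,TL(top) [[0.6133, 0.3338], [0.368, 0.362], [0.6404, 0.5977], [0.3962, 0.6255]]
riser side FL,FR [[0.3718, 0.3757], [0.6161, 0.3376]]
cube top [[0.5185, 0.4456]]
cube side (mid) [[0.5259, 0.4439]]
bend [[0.4436, 0.1532]]
armtip [[0.5049, 0.1509]]
lidS 76 [281.09210526 308.14473684] [[ 0.3871 -0.263   0.046 ]]
lidS 67 [289.80597015 287.56716418] [[ 0.4125 -0.21    0.046 ]]
tray 4951 ((667.450927734375, 73.243896484375), (267.9313049316406, 155.72396850585938), 88.72223663330078)
trayS 4351 ((672.5966796875, 73.26325225830078), (281.4671936035156, 196.33895874023438), 78.32215118408203)
handleS 101 ((431.51507568359375, -85.08480834960938), (96.82085418701172, 15.19484806060791), 86.28011322021484)
[-0.14  0.11  2.07 -0.    0.96  1.43] [ 0. -1.  0.]
[ 0.11  0.36  2.18 -0.    0.6   1.68] [ 0. -1.  0.]
[-0.43  0.49  1.79 -0.    0.86  1.24] [-0.1 -1.   0. ]
[-0.43  0.49  1.79 -0.    0.86 -0.33] [ 0.99 -0.1   0.  ]
```

```bash
cat >> h.py <<'E'
def snap(name,boxes=None):
    from workcell import vision
    out={}
    for n in("top","side"):
        out[n]=vision.read_camera(n)
    pickle.dump(out,open(name+".pkl","wb"))
    return out["top"],out["side"]
def pair(name,t,s,bt,bs,k):
    a=[cv2.resize(c["frame"][b[1]:b[3],b[0]:b[2],::-1],None,fx=k,fy=k,interpolation=cv2.INTER_CUBIC) for c,b in((t,bt),(s,bs))]
    o=np.zeros((max(i.shape[0] for i in a),sum(i.shape[1] for i in a),3),np.uint8)
    o[:a[0].shape[0],:a[0].shape[1]]=a[0];o[:a[1].shape[0],a[0].shape[1]:]=a[1];cv2.imwrite(f"pics/{name}.png",o[:600,:800])
E
python3 - <<'E'
from h import *
from workcell import bot,hand,get_obs
ph=1.520;g=np.array([.430,-.058])
hand.move_gripper(.05,60)
bot.reach([*g,.15],down(ph));bot.servo_line([*g,.024],velocity=.1)
print(hand.move_gripper(.0,60));o=get_obs();print(o["gripper_width"],o["grip_force"],o["wrist_force"])
bot.servo_line([*g,.085],velocity=.1)
h=np.array([.102,.995]);a=np.array([.995,-.102]);rk=np.arctan2(h[1],h[0])
cube=np.array([.521,.445]);bend=cube+.036*h-.030*a;G=bend-.215*h
bot.servo_line([*(G-.14*h),.077],down(rk),velocity=.15)
print(get_obs()["time_s"],G)
t,s=snap("s1");pair("s1",t,s,(75,150,325,275),(235,70,355,250),2)
E
```

```text
False
0.016369161057056367 58.90656352043152 [-0.71994786 -0.92503085  7.88657386]
6.7 [0.472892 0.269955]
```

View pics/s1.png

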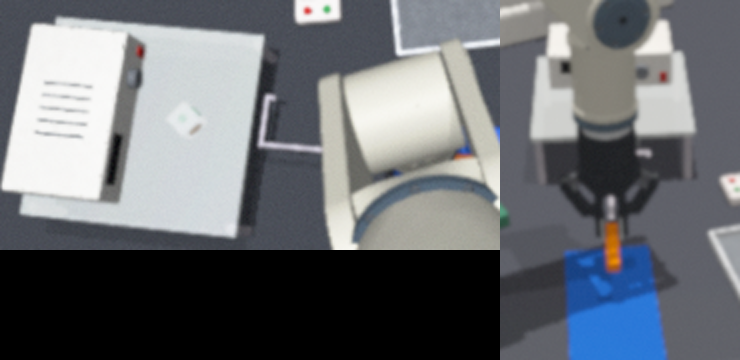

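```bash
python3 - <<'E'
from h import *
from workcell import bot,hand,get_obs
d=pickle.load(open("s1.pkl","rb"))
h=np.array([.102,.995]);a=np.array([.995,-.102])
G=np.array([.472892,.269955]);b=G+.075*h
print(proj(d["top"],[[*b,.060],[*(b+.06*a),.06],[*b,.04],[*b,.08]]), get_obs()["wrist_force"])
bot.servo_line([*G,.077],velocity=.12)
bot.servo_line([*G,.0235],velocity=.06)
print(get_obs()["wrist_force"],get_obs()["position"])
t,s=snap("s2");pair("s2",t,s,(75,150,325,275),(235,70,355,250),2)
E
```

```text
[[203.83552508 222.05661777]
 [206.86095423 198.49386187]
 [205.86006654 223.12649969]
 [201.73746942 220.94748644]] [-0.22601773 -0.43426693 -1.06540589]
[-0.25156892 -0.10707186 -0.22004607] [0.47314809 0.27010645 0.02378378]
```

View pics/s2.png

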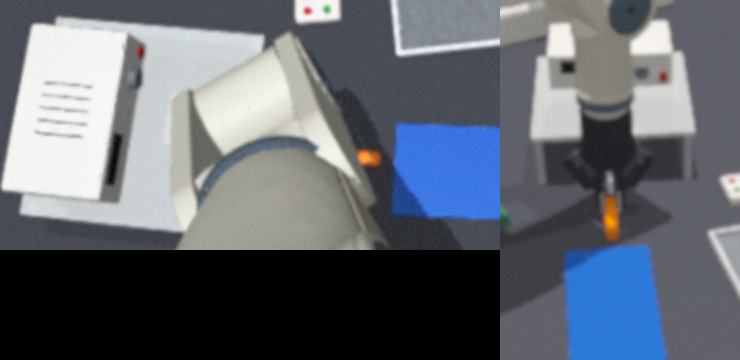

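```bash
python3 - <<'E'
from h import *
from workcell import bot,hand,get_obs
h=np.array([.102,.995]);G=np.array([.472892,.269955])
for d in(.06,.12,.205):
    bot.servo_line([*(G-d*h),.0238],velocity=.06);print(get_obs()["wrist_force"].round(2) if hasattr(get_obs()["wrist_force"],"round") else get_obs()["wrist_force"])
print(get_obs()["time_s"])
t,s=snap("s3");pair("s3",t,s,(75,130,325,275),(235,70,385,250),2)
E
```

```text
[0.24 0.25 7.54]
[ 0.81  1.45 10.59]
[ 0.3   2.56 11.22]
13.125
```

View pics/s3.png

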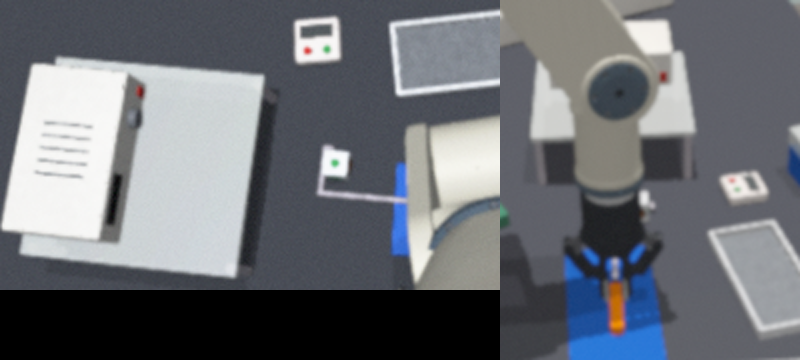

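```bash
python3 - <<'E'
from h import *
from workcell import bot,hand,get_obs
p=np.array(get_obs()["position"])
bot.servo_line([p[0],p[1],.085],velocity=.12)
g=np.array([.428,-.065])
bot.servo_line([*g,.085],down(1.505),velocity=.2)
bot.servo_line([*g,.0255],velocity=.06)
print(get_obs()["wrist_force"])
hand.move_gripper(.05);bot.servo_line([*g,.16],velocity=.2)
bot.reach([.45,-.42,.25],down(1.4))
print(get_obs()["time_s"])
t,s=snap("s4");pair("s4",t,s,(180,130,480,290),(225,130,355,330),1.8)
for a,ce,k in blobs(t,(45,80,60),(85,255,255),3,(225,190,265,235)):print(a,ce,plane(t,[ce],.034)[0].round(4))
for a,ce,k in blobs(s,(45,80,60),(85,255,255),3,(235,140,375,240)):print("S",a,ce,plane(s,[ce],.034)[0].round(4))
for n,c,b in(("t",t,(405,230,460,275)),("s",s,(265,270,305,330))):
  for a,ce,k in blobs(c,(0,0,0),(180,255,50),20,b): print(n,a,ce,plane(c,[ce],.046)[0].round(4))
E
```

```text
[-0.28418562  0.43006178 -0.13892888]
18.4583
8 [237.5 228. ] [0.4672 0.2648 0.034 ]
S 32 [236.25  178.125] [0.3156 0.2409 0.034 ]
t 152 [442.42763158 255.33552632] [ 0.3849 -0.2491  0.046 ]
t 140 [454.67857143 267.87857143] [ 0.3529 -0.2779  0.046 ]
t 31 [433.29032258 264.70967742] [ 0.3623 -0.2244  0.046 ]
s 336 [293.8422619  282.75595238] [ 0.4231 -0.1978  0.046 ]
s 132 [280.74242424 306.32575758] [ 0.3869 -0.2581  0.046 ]
```

View pics/s4.png

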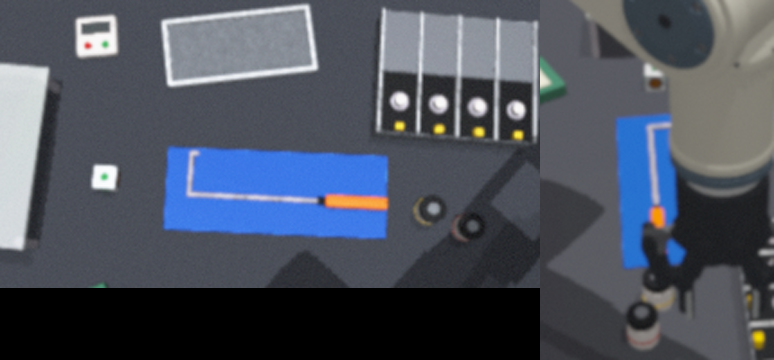

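```bash
python3 - <<'E'
from h import *
from workcell import bot,hand,get_obs
d=pickle.load(open("s4.pkl","rb"));t=d["top"]
C=plane(t,[(270.6,141.1),(351.7,133.9),(355.6,168.3),(273.9,176.7)],.016)[:,:2];print(C.round(4).tolist(),C.mean(0))
ax=(C[0]-C[1])+(C[3]-C[2]);ax/=np.linalg.norm(ax);tc=C.mean(0);th=np.arctan2(ax[1],ax[0])
print("tray",tc,th,np.linalg.norm(C[0]-C[1]),np.linalg.norm(C[1]-C[2]))
cans=plane(t,[(420,246.1),(440.6,255.6)],.046)[:,:2];print(cans)
def up(z):
    p=get_obs()["position"];bot.servo_line([p[0],p[1],z],velocity=.2)
for (x,y),off in zip(cans,(.06,-.06)):
    hand.move_gripper(.07,50)
    bot.reach([x,y,.15],down(1.13));bot.servo_line([x,y,.034],velocity=.12)
    hand.move_gripper(0,50);print("w",get_obs()["gripper_width"],get_obs()["grip_force"])
    up(.17);q=tc+off*ax
    bot.reach([*q,.17],down(th+np.pi/2 if 0 else th));bot.servo_line([*q,.0405],velocity=.1)
    print(get_obs()["wrist_force"]);hand.move_gripper(.065);up(.17)
bot.reach([.45,-.42,.25],down(1.4));print(get_obs()["time_s"])
t,s=snap("s5")
im=cv2.resize(np.vstack([t["frame"],s["frame"]])[:,:,::-1],None,fx=.75,fy=.75);cv2.imwrite("pics/s5.png",im)
E
```

```text
[[0.702, 0.1822], [0.7175, -0.0362], [0.6215, -0.0429], [0.6035, 0.1735]] [0.66113942 0.06912601]
tray [0.66113942 0.06912601] 1.6476093222296568 0.2189505239712618 0.0961624944411736
[[ 0.40948597 -0.19393721]
 [ 0.3843585  -0.24442933]]
w 0.03664619485969691 49.11748141050339
[ 1.09523128  0.31791301 -0.89936518]
w 0.03645405195831239 49.12446588277817
[ 0.28642659  0.19949583 -1.24897955]
36.4167
```

View pics/s5.png

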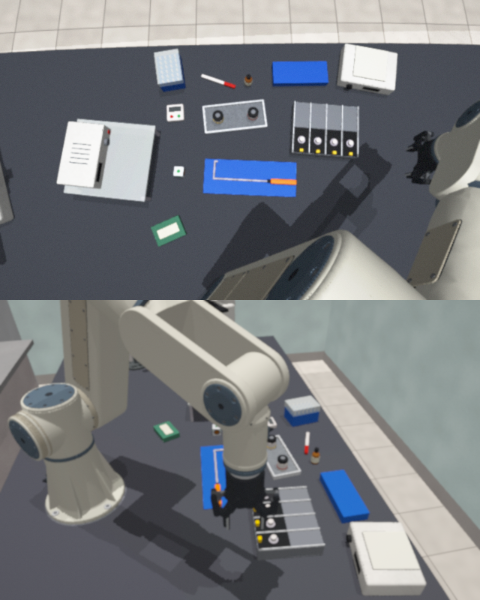

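```bash
python3 - <<'E'
from h import *
from workcell import bot,hand,get_obs
B=np.array([[.5469,-.3201],[.5521,-.265],[.5578,-.21],[.5629,-.1543]])+[.0014,-.002]
hand.move_gripper(0,30)
q=down(-.101)
F=lambda:get_obs()["wrist_force"][2]
bot.reach([*B[0],.10],q)
for i,b in enumerate(B):
    bot.servo_line([*b,.085],velocity=.15)
    bot.dwell(.2);f0=F();log=[];z=.085
    while z>.0672:
        z-=.001 if z<.08 else .0025
        bot.servo_line([*b,z],velocity=.03);f=F()-f0;log.append((round(get_obs()["position"][2],4),round(f,1)))
        if f>7:break
    bot.dwell(.15);print(i,log[-11:])
    bot.servo_line([*b,.085],velocity=.1)
    if z<=.0672: break
print(get_obs()["time_s"])
E
```

```text
0 [(np.float64(0.0765), np.float64(0.5)), (np.float64(0.0755), np.float64(0.0)), (np.float64(0.0745), np.float64(1.6)), (np.float64(0.0734), np.float64(-0.2)), (np.float64(0.0724), np.float64(-0.2)), (np.float64(0.0715), np.float64(0.5)), (np.float64(0.0704), np.float64(1.1)), (np.float64(0.0695), np.float64(0.2)), (np.float64(0.0685), np.float64(1.9)), (np.float64(0.0675), np.float64(1.2)), (np.float64(0.0669), np.float64(5.1))]
43.1
```

```bash
python3 - <<'E'
from h import *
from workcell import bot,hand,get_obs
W=lambda:np.round(get_obs()["wrist_force"],1)
q=down(-.101);b1=np.array([.5535,-.267])
bot.servo_line([*b1,.085],velocity=.15);bot.dwell(.2);f0=W()[2]
for z in(.078,.0765,.0755,.0745,.0735,.0725):
    bot.servo_line([*b1,z],velocity=.03);f=W()[2]-f0;print(z,f)
    if f>8:break
bot.servo_line([*b1,.09],velocity=.1)
if f>5:
    k=np.array([.5105,-.3183]);e=np.array([.995,-.101])
    bot.servo_line([*k,.10],velocity=.15);hand.move_gripper(.036,20)
    bot.servo_line([*k,.0665],velocity=.08);print(W())
    hand.move_gripper(0,20);bot.dwell(.2);print("grip",get_obs()["gripper_width"],W(),get_obs()["grip_force"])
    bot.servo_line([*(k+.0895*e),.0665],velocity=.06);print(W(),get_obs()["gripper_width"],get_obs()["position"])
    hand.move_gripper(.036,20);p=get_obs()["position"];bot.servo_line([p[0],p[1],.15],velocity=.15)
    bot.reach([.45,.0,.25],down(1.4))
    t,s=snap("s6");pair("s6",t,s,(200,125,490,275),(225,120,435,350),1.6)
print(get_obs()["time_s"])
E
```

```text
0.078 -0.5
0.0765 0.30000000000000004
0.0755 0.6
0.0745 0.4
0.0735 6.5
0.0725 16.2
[ 0.1  0.4 -1. ]
grip 0.011116584752347143 [-0.5 -0.7  2.4] 23.389600217342377
[ 0.7 -0.1  5. ] 0.010759721526266591 [ 0.60002297 -0.32743766  0.06686438]
52.1167
```

View pics/s6.png

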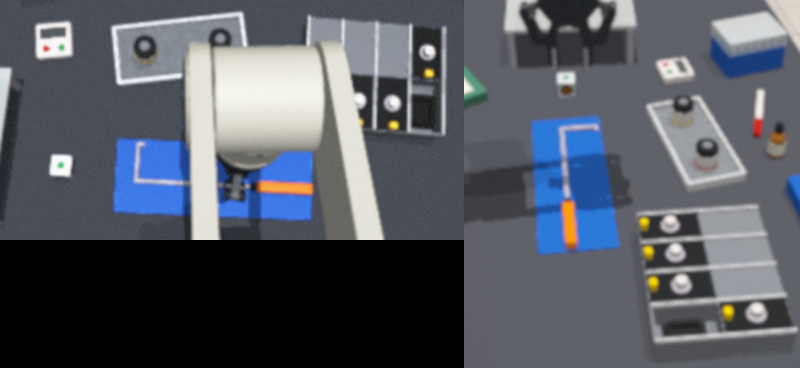

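```bash
python3 - <<'E'
from h import *
from workcell import bot,hand,get_obs
d=pickle.load(open("s6.pkl","rb"));t,s=d["top"],d["side"]
W=lambda:np.round(get_obs()["wrist_force"],1)
a,ce,k=blobs(t,(0,0,150),(180,90,255),20,(225,215,252,245))[0]
P=(plane(t,k.reshape(-1,2),.034)[:,:2]*1000).astype(np.float32);r=cv2.minAreaRect(P);print(a,r)
g=blobs(t,(45,60,60),(85,255,255),3,(225,215,252,245))[0][1];gs=plane(s,[(288.8,168.1)],.034)[0]
gt=plane(t,[g],.034)[0];print(gt,gs)
c=(gt[:2]+gs[:2])/2;y=np.deg2rad(r[2]);y=(y+np.pi/4)%(np.pi/2)-np.pi/4;print("yaw",y)
hand.move_gripper(.07,30)
bot.reach([*c,.12],down(y));bot.servo_line([*c,.031],velocity=.1);hand.move_gripper(0,30)
print(get_obs()["gripper_width"],W());hand.move_gripper(.07)
bot.servo_line([*c,.09],velocity=.15);bot.servo_line([*c,.095],down(y+np.pi/2),velocity=.02) if 0 else bot.reach([*c,.095],down(y+np.pi/2))
bot.servo_line([*c,.031],velocity=.1);hand.move_gripper(0,50);print(get_obs()["gripper_width"],W(),get_obs()["position"])
bot.servo_line([*c,.15],velocity=.15);print(get_obs()["gripper_width"],get_obs()["grip_force"])
bot.reach([.40,.10,.15],down(1.4698));bot.reach([.5483,-.3221,.15],down(1.4698))
t,s=snap("s7");pair("s7",t,s,(370,125,490,275),(325,200,445,350),3)
print(get_obs()["time_s"])
E
```

```text
175 ((467.77886962890625, 264.5628967285156), (34.064598083496094, 34.61125564575195), 82.5123062133789)
[0.46812411 0.26469433 0.034     ] [0.47141901 0.26293648 0.034     ]
yaw -0.1306849099576599
0.03165601492046777 [-0.5 -1.2  5.9]
0.03109285336129229 [-1.8  0.2  6.2] [0.4702     0.26407437 0.03174208]
0.031038758399438822 49.488669633865356
62.8333
```

View pics/s7.png

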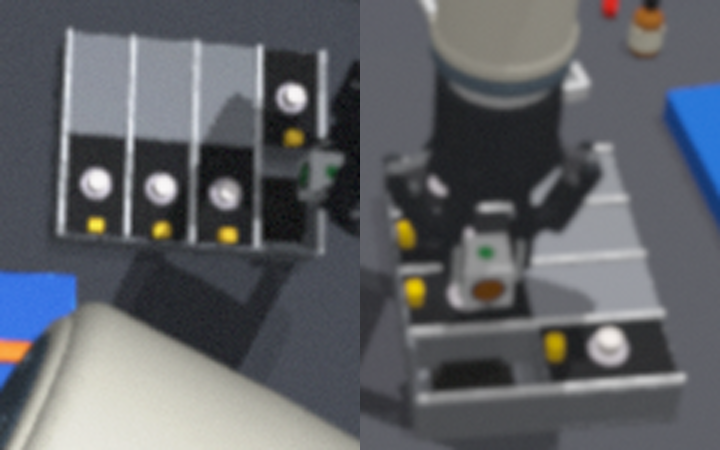

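```bash
cat > place.py <<'E'
from h import *
from workcell import bot,hand,get_obs
W=lambda:np.array(get_obs()["wrist_force"])
e=np.array([.995,-.101]);n=np.array([.101,.995]);c0=np.array([.5483,-.3221])
bot.servo_line([*c0,.052],velocity=.1);bot.dwell(.2);f0=W();ok=False
for dx,dy in[(0,0),(2,0),(-2,0),(0,2),(0,-2),(2,2),(-2,-2),(2,-2),(-2,2),(4,0),(-4,0),(0,4),(0,-4)]:
    c=c0+dx*.001*e+dy*.001*n
    bot.servo_line([*c,.049],velocity=.03);z=.047
    while z>.0362:
        z-=.001;bot.servo_line([*c,z],velocity=.03);f=(W()-f0).round(1)
        if f[2]>6:break
    print(dx,dy,round(z,4),f,round(get_obs()["position"][2],4),get_obs()["time_s"])
    if z<.0395: ok=True;break
print(ok)
E
python3 place.py
```

```text
0 0 0.036 [-2.3  0.1  9.4] 0.0368 67.1667
True
```

```bash
python3 - <<'E'
from h import *
from workcell import bot,hand,get_obs
hand.move_gripper(.045,30);p=get_obs()["position"];bot.servo_line([p[0],p[1],.15],velocity=.1)
bot.reach([.45,.0,.25],down(1.4));t,s=snap("s8");pair("s8",t,s,(370,125,490,275),(325,200,445,350),3)
for c,b,n in((t,(452,175,485,215),"t"),(s,(335,290,390,350),"s")):
    for a,ce,k in blobs(c,(45,60,50),(85,255,255),3,b):print(n,a,ce,plane(c,[ce],.039)[0].round(4))
print(get_obs()["time_s"])
E
```

```text
t 10 [465.  191.8] [ 0.547  -0.3226  0.039 ]
t 4 [462.5 200. ] [ 0.5255 -0.3141  0.039 ]
s 10 [363.5 321.2] [ 0.5503 -0.3226  0.039 ]
70.175
```

View pics/s8.png

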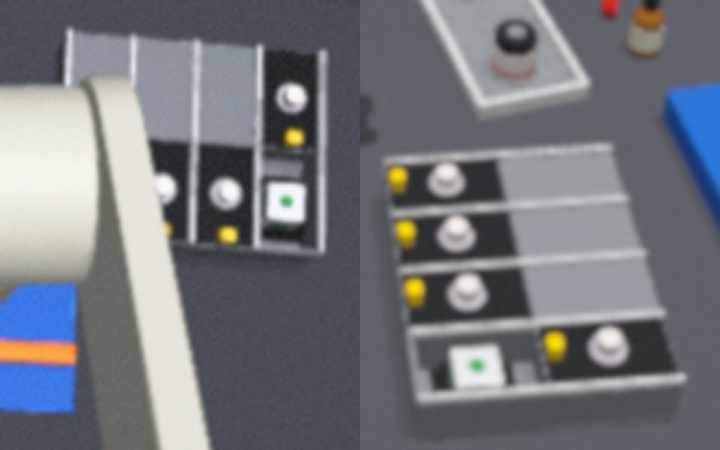

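Cube is seated level in pocket 0 (dot at top px ≈ (465,192)). Now shut the cover and check everything.

```bash
python3 - <<'E'
from h import *
from workcell import bot,hand,get_obs
W=lambda:np.round(get_obs()["wrist_force"],1)
k=np.array([.5105,-.3183]);e=np.array([.995,-.101]);K=k+.0895*e
hand.move_gripper(.036,30);bot.reach([*K,.12],down(-.101));bot.servo_line([*K,.0665],velocity=.08)
hand.move_gripper(0,30);print(get_obs()["gripper_width"],W())
bot.servo_line([*k,.0665],velocity=.06);print(W())
for d in(.001,.002,.003,.004):
    bot.servo_line([*(k-d*e),.0665],velocity=.02);print(d,W())
    if -W()@np.array([*-e,0])>6: break
hand.move_gripper(.036);p=get_obs()["position"];bot.servo_line([p[0],p[1],.15],velocity=.15)
bot.reach([.35,-.50,.3],down(1.0));bot.dwell(.3);t,s=snap("s9")
pair("s9",t,s,(200,125,490,275),(225,120,435,350),1.6)
for a,ce,q in blobs(t,(18,120,120),(34,255,255),4,(385,130,485,215)):print(ce.round(1),plane(t,[ce],.06)[0].round(4))
print(get_obs()["time_s"],get_obs()["gripper_width"])
E
```

```text
0.01067195689767238 [0.3 0.6 4.1]
[-0.6  1.   7.2]
0.001 [4.5 1.  5.6]
0.002 [7.3 1.1 2.7]
[401.5 199.5] [ 0.5266 -0.1513  0.06  ]
[423.5 201.3] [ 0.5206 -0.2069  0.06  ]
[445.6 202.7] [ 0.5157 -0.2629  0.06  ]
[467.5 204.6] [ 0.5097 -0.3187  0.06  ]
77.9667 0.03600213485911359
```

View pics/s9.png

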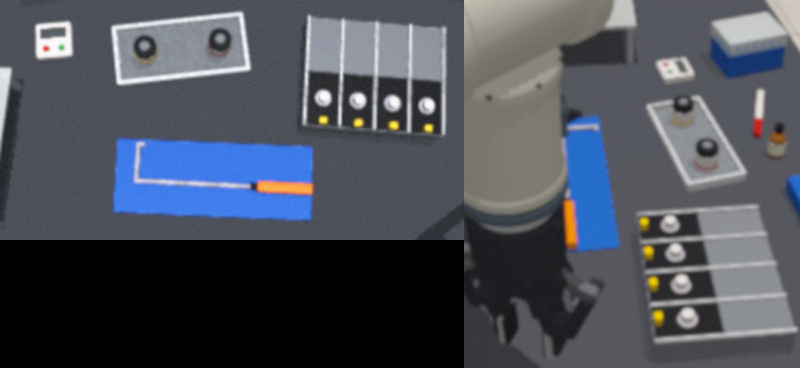

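```bash
python3 - <<'E'
from h import *
a=pickle.load(open("s8.pkl","rb"));b=pickle.load(open("s9.pkl","rb"))
g=np.vstack([np.hstack([d["top"]["frame"],d["side"]["frame"]]) for d in(a,b)])[:,:,::-1]
g=cv2.convertScaleAbs(cv2.resize(g,None,fx=.625,fy=.625),alpha=1.6,beta=10);cv2.imwrite("pics/all.png",g)
E
```

```text
(no output)
```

View pics/all.png

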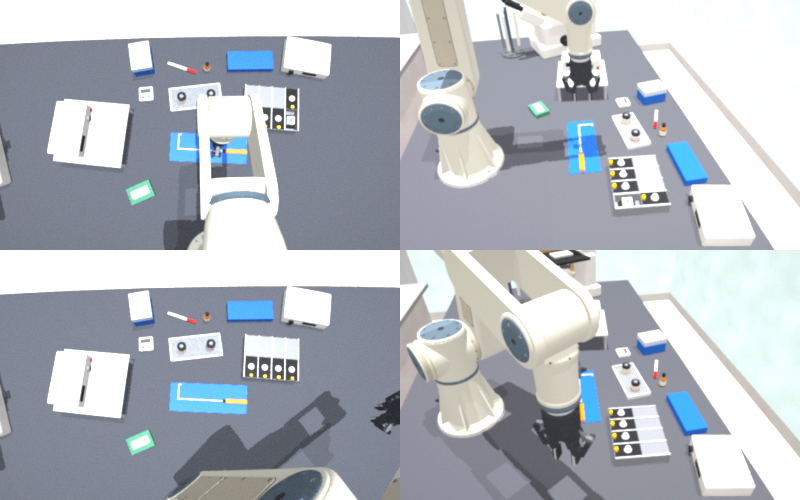

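The bench has no third can. The cans, hook, case and bystander objects are all as required.

```bash
python3 -c "
from workcell import hand_in
print(hand_in())"
```

```text
the job is handed in; nothing more can be done
None
```

I handed the job in at about 78 s on the robot's clock; no verdict came back. The cube is on pocket 0's seat with its cover shut, the hook is back on its mat, and both cans present (red and yellow bands) stand upright in the tray.

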